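# Ratchet a bench press down on a laminated sample

### The arm

A 6-joint arm with a two-finger parallel gripper is mounted at the origin on a cart in front of the work surface, level with it; the furniture and walls round the work are solid. World frame = base frame: x ahead of the robot, y to its left, z up, the work surface at z = 0. Lengths are in m, angles in rad, forces in N, time in s.
With the tool pointing down it reaches from about 0.275 to 0.775 m from the base axis. Payload 14.6 kg.
Tool frame: the origin (TCP) lies on the front face of the gripper's body, between the roots of the fingers; the fingertips stand 73 mm ahead of it and the grasp point (between the pads) lies 54 mm ahead of it; z points along the fingers, x is the direction in which the jaws open and shut, and the axes are right-handed (so a half turn about z gives the same grasp; the last joint's range is limited). The gripper opens to 85 mm and grips with 20 to 120 N. Pads are 22 mm wide; open, the fingers measure 114 mm over their backs; the gripper's body (76 mm by 85 mm) begins 54 mm behind the grasp point. The pads swing forward as they close: fully open they stand 13 mm farther back than shut.
Start: joints at [1.007, 0.263, -0.048, 1.259, 0, 1.415], TCP at [0.209, 0.482, 0.304] pointing down, gripper open.
Joint ranges: [-2.65, 2.65], [-0.89, 1.7], [-1.18, 1.37], [-2.13, 2.11], [-1.35, 1.29], [-3.14, 3.14]. Speed limits (rad/s): [1.89, 1.89, 2.57, 2.79, 3.14, 3.14].

### API

Orientations are given as a 3x3 rotation matrix whose columns are the frame's x, y, z axes.
In Python, from bench import monitor, eyes, job gives the robot as it stands.
- The arm moves only by the tool move_arm, never from a script. Its argument "moves" is a list of rows, each an object with "xyz": the shift along the tool's x, y, z in mm, a list of three; "turn": the turn about the tool's z in rad; "grip": the closure, from 0 (fully open) to 1 (shut). A call has 1 to 20 rows; each row is the pose to reach, as a shift and turn from the pose commanded when the call began, along the tool's axes at that moment; what a row does not reach only later rows make up. A row lasts 1/10 s, in which the tool goes at most 50 mm and 8.59 degrees, less where a joint would pass 70% of its speed; a pose out of reach is approached as far as the arm can. A call with a gripper value outside its range is refused whole. The fingers move at their own pace and stop on an object; "newtons" is the grip in N (left out, the last holds). Time passes only in rows, so rows that repeat a pose let the fingers close. It gives the time, the measured TCP pose, the force and the opening at its end, in the units of the state.
- monitor.read_state(): the state, without advancing time (a new reading comes with each control period).
- eyes.capture(name): name is "side" or "top"; returns the picture (420x560x3 uint8, blue, green, red); there is no depth.
- eyes.camera_info(name): a dict with "fx", "fy", "cx", "cy" (pixels), "k1" (the pictures are not rectified: a ray, as slopes to the right and down, at radius r is drawn at 1 + k1 r^2 times it, then the intrinsics apply), "R" (3x3) and "t" (3): a world point X has camera coordinates R X + t. Camera axes: x right, y down, z forward; pixel columns grow to the right and rows downward; lengths in m; the calibration is good to about 2 mm. A picture is of the moment at which its call begins. camera_info takes no time and is no camera call.
- job.job_done(): hands the job in, once; it reports no verdict.
The state is a dict: "time": time; "qpos": joint angles; "joint_velocities": joint speeds; "tau": joint torques, N m; "tcp_pos": TCP position; "tcp_rot": TCP orientation; "ft_force": force on the tool from outside, world axes, zero at the start; "torque": the same for the moment, N m; "opening": finger opening in m.
Only numpy, scipy, OpenCV 4.12 (cv2) and the standard library are available. Lean on these libraries where they do the work, as an engineer would, in place of code of your own. Each camera call takes 0.05 s, during which the arm holds its last target. There are 200 camera calls.

### The job

Tighten the small bench press on the laminated wood sample: fit the ratchet wrench over the square head of the press screw and swing it back and forth, clockwise to tighten and letting it slip freely on each return, until the plate bears firmly on the sample and the wrench stiffens. Stop there and do not force it further, turn the screw only with the wrench, then lift the wrench off and lay it flat on the table, clear of the press. Leave the other things alone.

Things in the scene. Friction and masses are not known exactly. Their poses are not given: they have to be found in the camera images.
- wrench: Ratchet wrench lying flat, 170 mm long, 0.33 kg, balanced 60 mm from the socket axis. Origin: on the socket axis, at its underside; z up, handle along -x. Head 54 mm across, 28 high (+5 selector), square socket open below, 14.5 mm deep, 20.6 wide. Clockwise from above it drives the socket after up to 23 degrees of play; anticlockwise it slips with about 0.05 N m drag.
- wrench_grip (a point): Middle of the wrench's straight rubber grip, which is 80 mm long (along x), 22 mm wide (y) and 28 mm high; it lies 105 mm from the socket axis along the wrench's -x and 14 mm above the wrench's underside. Axes as the wrench.
- socket (a joint): Turn of the socket in the wrench head, rad, anticlockwise from above positive, no end stop. At 0 the square socket's sides lie along the wrench's x and y; it repeats every 90 degrees.
- press: Small bench press fixed to the table: base 140 (x) x 190 (y) x 12 mm, origin under its centre, z up; crosshead 44 x 180 mm, its top 100 mm above the table, the screw in its middle. Two columns 19 mm across at y = +-72 mm rise to 133 mm and block the wrench's neck: it can swing about 70 degrees either side of the press's -x (robot) side.
- screw: Press screw: square steel head, 19 mm wide, 10 high (5 degrees of play in the socket), with a tapered round guiding nose 4.5 mm high (17 to 11 mm across). Origin on its axis at the square's foot, on a collar 108 mm above the table: the seated wrench's origin comes here. z up; sides along its x and y. Turns stiffly (0.45 N m) without rising; clockwise from above lowers the plate 2 mm per rad.
- plate: Steel pressing plate under the crosshead, 100 x 110 x 12 mm, origin at the centre of its underside. Once it meets the sample, each further 100 N of pressing adds 0.2 N m at the screw. Firm is 100 to 400 N: 0.65 to 1.25 N m, or 6 to 12 N sideways at mid-grip while turning; held still it reads less (0.4 N m at 200 N). Let go, the screw springs back a little and holds 50 to 220 N. More than 500 N damages the sample.
- sample: Laminated wood block, 88 x 92 x 40 mm, origin under its centre, lying on the press base (12 mm above the table) under the plate, its top at 52 mm.
- book_weight: Bystander: round steel weight with a knob, 47 mm across, 41 high, origin at the centre of its underside.
- petri_dish: Bystander: shallow round glass dish, 60 mm across, 13 high, origin at the centre of its underside.
- strip_tin: Bystander: flat round tin, 64 mm across, 23 high, origin at the centre of its underside.
- bone_folder: Bystander: flat pointed blade lying on the table, 21 x 154 x 4 mm, long along its y, origin at the centre of its underside.
There are look-alikes about, which are no part of the job. What is shaped like the wrench but pink is not meant.

How it is judged:
By the outcome, as a careful person would: the job done as asked, in the order asked, and still so for the second after the job is handed in, with the robot touching nothing.
It also fails if it takes over 64 s, if anything falls off the work surface, if the arm or the gripper's body presses on something with over 40 N, if the wrist force passes 120 N, or if a joint passes its speed limit or range.

## Working session

There is one attempt and no reset: what is moved stays moved. The work goes in short steps, Python scripts to look and compute and a tool call to move; the robot and the scene stay as the last step left them, time stands still between calls to the robot, and variables do not carry over. Pictures are saved under pics/ and viewed, about 8 in all and at most 12, crops included, and the job is handed in when it is done.

Besides the shell and the picture viewer there is one more tool, called after ">>>" as name(argument=value, ...) on one line, values as JSON. move_arm: Moves the arm, as the interface text tells. Its arguments: {"type":"object","properties":{"moves":{"type":"array","items":{"type":"object","properties":{"xyz":{"type":"array","items":{"type":"number"}},"turn":{"type":"number"},"grip":{"type":"number"}}}},"newtons":{"type":"number"}},"required":["moves"]}

```bash
ls; mkdir -p pics; python3 - <<'E'
from bench import monitor, eyes
import cv2,numpy as np
s=monitor.read_state()
for k,v in s.items(): print(k,np.round(v,3).tolist())
for n in("side","top"):
    cv2.imwrite(f"pics/{n}0.png",eyes.capture(n)); print(n,eyes.camera_info(n))
E
```

```text
pics
time 0.0
qpos [1.007, 0.264, -0.049, 1.259, 0.0, 1.415]
joint_velocities [-0.001, 0.001, 0.001, -0.001, -0.0, -0.0]
tau [-0.0, -63.761, 38.456, 0.014, -0.0, -0.0]
tcp_pos [0.209, 0.482, 0.303]
tcp_rot [[0.397, 0.918, -0.001], [0.918, -0.397, -0.001], [-0.001, -0.0, -1.0]]
ft_force [-0.28, 1.035, -0.191]
torque [-0.065, -0.01, 0.065]
opening 0.085
side {'fx': 379.0996849215567, 'fy': 379.0996849215567, 'cx': 276.3032604110679, 'cy': 207.99144359032792, 'k1': -0.05250560367630359, 'R': array([[-0.96063286, -0.2777678 ,  0.00543702],
       [-0.10646258,  0.34997315, -0.93069034],
       [ 0.256613  , -0.89463056, -0.36576758]]), 't': array([0.52826619, 0.07388744, 1.29268732])}
top {'fx': 387.0360586970167, 'fy': 387.0360586970167, 'cx': 274.4262821578523, 'cy': 213.76959369988492, 'k1': -0.02418647634835384, 'R': array([[ 0.01854564, -0.99964837,  0.01895252],
       [-0.99011989, -0.02099741, -0.13864236],
       [ 0.13899156, -0.01619405, -0.99016115]]), 't': array([0.20178388, 0.50715525, 1.1073226 ])}
```

View pics/top0.png

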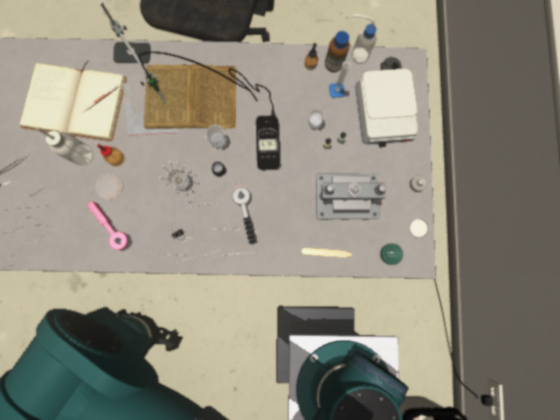

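View pics/side0.png

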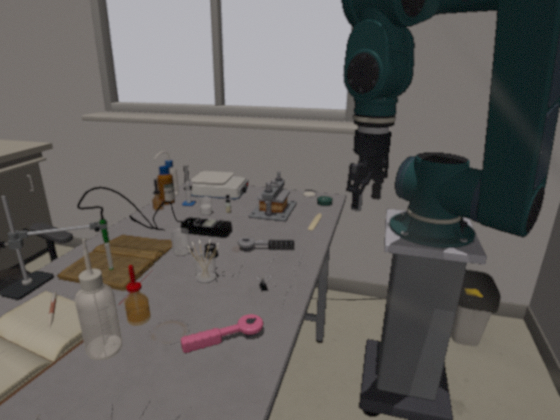

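The top view shows the wrench head at about (241,196) with its grip end at (251,241). The press screw is near (354,188). The pink decoy is at (105,225). Next I'll enlarge crops from both views.

```bash
cat > h.py <<'E'
import numpy as np,cv2
from bench import monitor, eyes
def ray(n,uv):
    c=eyes.camera_info(n); K=np.array([[c["fx"],0,c["cx"]],[0,c["fy"],c["cy"]],[0,0,1]])
    p=cv2.undistortPoints(np.array([[uv]],float),K,np.array([c["k1"],0,0,0.]))[0,0]
    return -c["R"].T@c["t"], c["R"].T@np.array([p[0],p[1],1])
def plane(n,uv,z):
    o,d=ray(n,uv); return o+d*(z-o[2])/d[2]
def tri(a,b):
    o,d=ray("top",a);p,e=ray("side",b)
    s=np.linalg.lstsq(np.c_[d,-e],p-o,rcond=None)[0]
    A,B=o+s[0]*d,p+s[1]*e; return (A+B)/2,np.linalg.norm(A-B)
def proj(n,X):
    c=eyes.camera_info(n);x=c["R"]@X+c["t"];a=x[:2]/x[2];a=a*(1+c["k1"]*a@a)
    return np.array([c["fx"]*a[0]+c["cx"],c["fy"]*a[1]+c["cy"]])
def crop(img,x,y,w,h,k):
    r=cv2.resize(img[y:y+h,x:x+w],None,fx=k,fy=k,interpolation=cv2.INTER_CUBIC)
    for i in range(0,w,10):
        cv2.line(r,(i*k,0),(i*k,6 if (x+i)%50 else 14),(0,0,255),1)
        if (x+i)%20==0: cv2.putText(r,str(x+i),(i*k,24),0,.35,(0,0,255),1)
    for i in range(0,h,10):
        cv2.line(r,(0,i*k),(6,i*k),(0,0,255),1); cv2.putText(r,str(y+i),(8,i*k+4),0,.35,(0,0,255),1)
    return r
E
python3 - <<'E'
from h import *
t=cv2.imread("pics/top0.png");s=cv2.imread("pics/side0.png")
a=np.hstack([crop(t,220,180,50,70,4),crop(t,310,165,80,70,7)[:,:][:490,:560]][0:1]) 
A=crop(t,220,180,50,70,4);B=crop(t,310,165,80,70,4);C=crop(s,230,230,70,30,4);D=crop(s,245,165,60,60,4)
W=np.zeros((600,800,3),np.uint8)
def put(I,x,y): W[y:y+I.shape[0],x:x+I.shape[1]]=I
put(A,0,0);put(B,210,0);put(C,0,300);put(D,300,300)
cv2.imwrite("pics/c0.png",W)
E
```

```text
(no output)
```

View pics/c0.png

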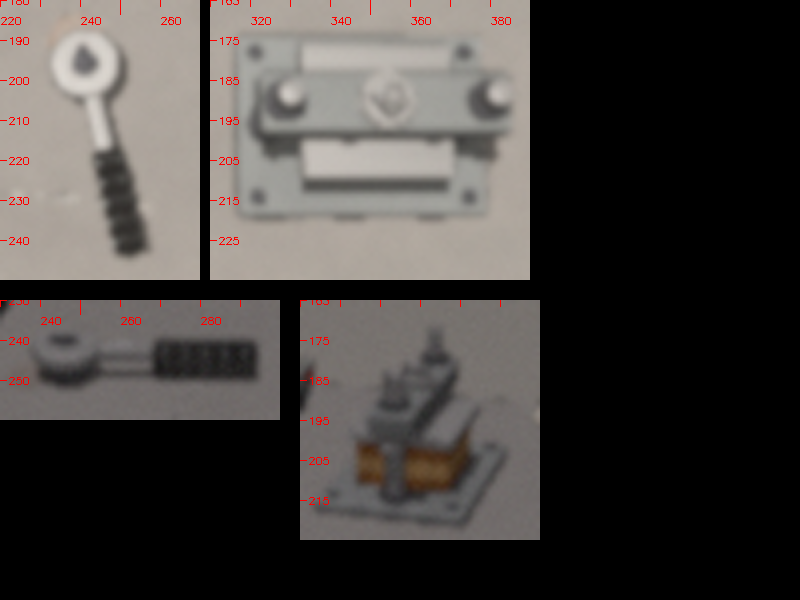

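Both views show the wrench and the press with its screw in the middle of the crosshead, at about top (353.5,189) and side (272,181). I'll measure these by masks and enlarge the screw once.

```bash
python3 - <<'E'
from h import *
t=cv2.imread("pics/top0.png");s=cv2.imread("pics/side0.png")
def blob(img,x,y,w,h,f):
    m=np.zeros(img.shape[:2],np.uint8);m[y:y+h,x:x+w]=f(img[y:y+h,x:x+w].astype(int))*255
    n,l,st,c=cv2.connectedComponentsWithStats(m);i=1+np.argmax(st[1:,4]);
    cn,_=cv2.findContours((l==i).astype(np.uint8),0,2);cn=max(cn,key=cv2.contourArea)
    return c[i],st[i],cv2.minAreaRect(cn),cv2.minEnclosingCircle(cn)
g=blob(t,230,212,40,40,lambda a:a.max(2)<100); print("grip top",g)
g2=blob(s,262,232,40,25,lambda a:a.max(2)<62); print("grip side",g2)
hd=blob(t,225,182,40,25,lambda a:a.min(2)>185); print("head top",hd)
G,e=tri(g[0],g2[0]);print("grip tri",G,e)
print("grip at z=.02",plane("top",g[0],.02),plane("side",g2[0],.014))
for z in(.026,): print("head",plane("top",hd[3][0],z),plane("top",g[2][0],z))
# press: columns tops, screw
for uv in((330,188.5),(382,188),(353.8,189)): print("col/screw z=.133/.12",plane("top",uv,.133),plane("top",uv,.12))
for a,b in(((353.8,188.5),(272,181.5)),): print(tri(a,b))
A=crop(t,335,172,38,34,12)
B=crop(s,250,165,50,40,12)
cl=cv2.createCLAHE(3,(2,2));f=lambda I:cv2.cvtColor(cl.apply(cv2.cvtColor(I,6)),8)
W=np.zeros((490,800,3),np.uint8);W[:408,:400]=f(A)[:,:400];W[:480,400:]=f(B)[:,:400];cv2.imwrite("pics/c1.png",W)
E
```

```text
grip top (array([249.80107527, 230.31182796]), array([244, 217,  12,  27, 186], dtype=int32), ((249.7941436767578, 230.17649841308594), (26.436382293701172, 7.276068210601807), 75.96376037597656), ((250.5, 230.0), 13.238302230834961))
grip side (array([280.68303571, 244.92410714]), array([268, 241,  26,   9, 224], dtype=int32), ((280.5, 245.0), (8.0, 25.0), 90.0), ((280.5, 245.0), 12.855060577392578))
head top (array([240.34782609, 195.75652174]), array([233, 189,  15,  14, 115], dtype=int32), ((240.0, 195.5), (13.0, 14.0), 90.0), ((240.42857360839844, 195.5), 7.445477485656738))
grip tri [0.4543057  0.28385182 0.01371878] 0.00044641741468325687
grip at z=.02 [0.4539235  0.28360684 0.02      ] [0.45393198 0.28438053 0.014     ]
head [0.5569396  0.31410039 0.026     ] [0.45374868 0.28335826 0.026     ]
col/screw z=.133/.12 [0.56170273 0.06350148 0.133     ] [0.56444442 0.06139617 0.12      ]
col/screw z=.133/.12 [ 0.56640123 -0.07920892  0.133     ] [ 0.56920223 -0.08311559  0.12      ]
col/screw z=.133/.12 [ 0.56181391 -0.00162184  0.133     ] [ 0.56455701 -0.00454916  0.12      ]
(array([ 0.56749106, -0.0049002 ,  0.1175781 ]), np.float64(0.0020426435827511974))
```

View pics/c1.png

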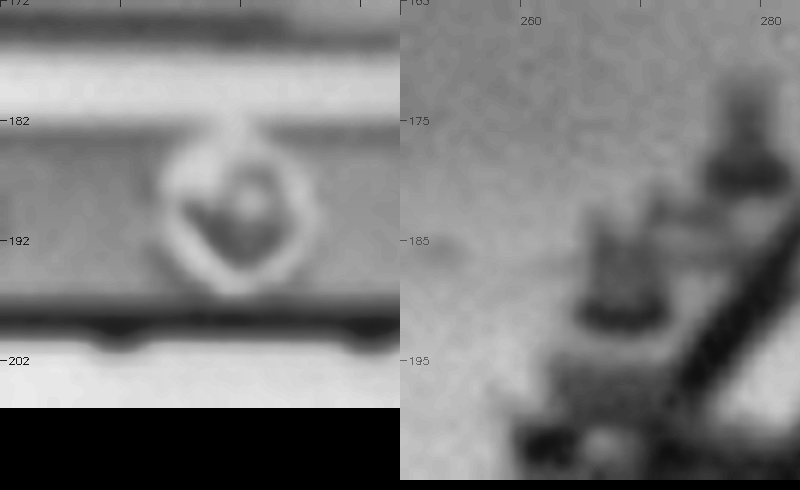

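```bash
cat >> h.py <<'E'
def to(x,y,z,az):
    s=monitor.read_state();R=np.array(s["tcp_rot"]);p=np.array(s["tcp_pos"])
    d=R.T@(np.array([x,y,z])-p)*1000; a=np.degrees(np.arctan2(R[1,0],R[0,0]))
    t=-(az-a+180)%360-360*((-(az-a+180)%360)>180)
    t=-((az-a+180)%360-180)
    print("to",np.round(d,1),"turn",round(np.radians(t),3),"az now",round(a,2))
E
python3 - <<'E'
from h import *
print("collar",plane("top",(354.3,188.7),.108),"nose",plane("top",(355.3,187.75),.1225),"diamond corner",plane("top",(354.6,195.6),.118))
b=[plane("top",u,.012) for u in((321.25,177.5),(373,177.5),(374.25,213.75),(321.5,213.75))];print(np.round(b,4),np.mean(b,0))
c=[plane("top",u,.133) for u in((329.3,188.3),(381.7,188))];print(c,np.mean(c,0))
to(.455,.284,.15,106.6);to(.455,.284,.078,106.6)
E
```

```text
collar [ 0.56797563 -0.00866489  0.108     ] nose [ 0.56763686 -0.00818104  0.1225    ] diamond corner [ 0.54646666 -0.00702344  0.118     ]
[[ 0.6208  0.0706  0.012 ]
 [ 0.6246 -0.0884  0.012 ]
 [ 0.5125 -0.0903  0.012 ]
 [ 0.5091  0.0697  0.012 ]] [ 0.56677758 -0.00959272  0.012     ]
[array([0.56221383, 0.0654126 , 0.133     ]), array([ 0.56638185, -0.07838157,  0.133     ])] [ 0.56429784 -0.00648448  0.133     ]
to [-83.2 304.7 153.5] turn -0.699 az now 66.58
to [-83.1 304.7 225.5] turn -0.699 az now 66.58
```

>>> move_arm(moves=[{"xyz": [-83, 305, 153], "turn": -0.7, "grip": 0.3}, {"xyz": [-83, 305, 153], "turn": -0.7, "grip": 0.3}, {"xyz": [-83, 305, 153], "turn": -0.7, "grip": 0.3}, {"xyz": [-83, 305, 153], "turn": -0.7, "grip": 0.3}, {"xyz": [-83, 305, 153], "turn": -0.7, "grip": 0.3}, {"xyz": [-83, 305, 153], "turn": -0.7, "grip": 0.3}, {"xyz": [-83, 305, 153], "turn": -0.7, "grip": 0.3}, {"xyz": [-83, 305, 153], "turn": -0.7, "grip": 0.3}, {"xyz": [-83, 305, 153], "turn": -0.7, "grip": 0.3}, {"xyz": [-83, 305, 153], "turn": -0.7, "grip": 0.3}, {"xyz": [-83, 305, 153], "turn": -0.7, "grip": 0.3}])

```text
time: 1.2
tcp_pos: [0.4548, 0.2853, 0.1516]
tcp_rot: [[-0.288, 0.958, 0.0], [0.958, 0.288, 0.0], [0.0, 0.001, -1.0]]
ft_force: [1.1, -0.1, 0.2]
opening: 0.0597
```

```bash
python3 - <<'E'
from h import *
t=eyes.capture("top");s=eyes.capture("side")
S=monitor.read_state();print(S["time"],S["tcp_pos"],S["opening"],S["qpos"])
to(.4545,.284,.077,106.6)
W=np.zeros((500,800,3),np.uint8);A=crop(t,205,170,80,100,5);B=crop(s,225,180,80,90,5)
W[:,:400]=A;W[:450,400:]=B;cv2.imwrite("pics/c2.png",W)
E
```

```text
1.3 [0.45489784 0.28529866 0.15159132] 0.05961294965161813 [ 4.08312580e-01  3.75719900e-01 -3.15918984e-01  8.78231991e-01
  1.06108934e-04  1.15493759e-01]
to [-1.1 -0.8 74.6] turn 0.003 az now 106.78
```

View pics/c2.png

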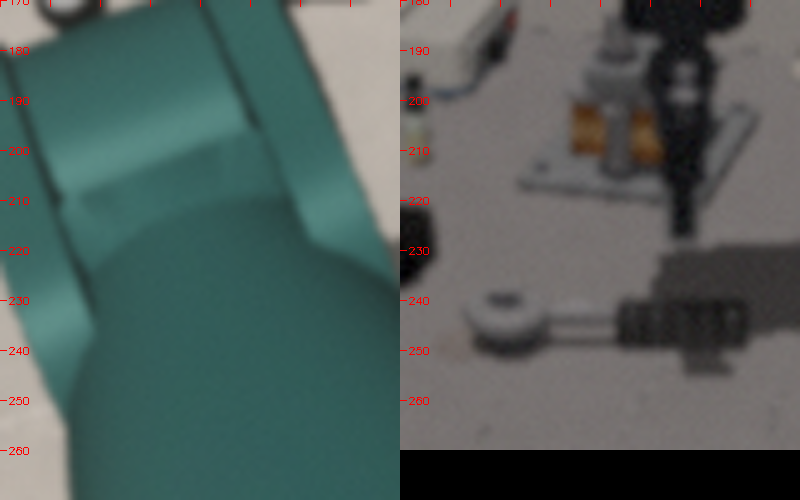

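The side view shows the fingers at column ~281, directly over the grip centre (281,245). The arm hides the top view. Now I'll descend and grip.

>>> move_arm(moves=[{"xyz": [-1, -1, 40], "turn": 0, "grip": 0.3}, {"xyz": [-1, -1, 74], "turn": 0, "grip": 0.3}, {"xyz": [-1, -1, 74], "turn": 0, "grip": 0.3}, {"xyz": [-1, -1, 74], "turn": 0, "grip": 0.3}, {"xyz": [-1, -1, 74], "turn": 0, "grip": 0.9}, {"xyz": [-1, -1, 74], "turn": 0, "grip": 0.9}, {"xyz": [-1, -1, 74], "turn": 0, "grip": 0.9}, {"xyz": [-1, -1, 74], "turn": 0, "grip": 0.9}, {"xyz": [-1, -1, 74], "turn": 0, "grip": 0.9}, {"xyz": [-1, -1, 74], "turn": 0, "grip": 0.9}, {"xyz": [-1, -1, 74], "turn": 0, "grip": 0.9}, {"xyz": [-1, -1, 74], "turn": 0, "grip": 0.9}], newtons=110)

```text
time: 2.5
tcp_pos: [0.4555, 0.2834, 0.0786]
tcp_rot: [[-0.287, 0.958, 0.002], [0.958, 0.287, 0.001], [0.0, 0.002, -1.0]]
ft_force: [-4.1, -1.4, 16.9]
opening: 0.0197
```

>>> move_arm(moves=[{"xyz": [0, 0, -40], "grip": 0.9}, {"xyz": [0, 0, -80], "grip": 0.9}, {"xyz": [0, 0, -120], "grip": 0.9}, {"xyz": [0, 0, -160], "grip": 0.9}, {"xyz": [0, 0, -170], "grip": 0.9}, {"xyz": [0, 0, -170], "grip": 0.9}, {"xyz": [0, 0, -170], "grip": 0.9}])

```text
schema error: expected keys xyz, turn, grip
```

```bash
python3 - <<'E'
from h import *
S=monitor.read_state();print(S["time"],S["tcp_pos"],S["ft_force"],S["torque"],S["opening"])
to(.514,-.100,.248,150)
E
```

```text
2.5 [0.4555014  0.28343125 0.07855084] [-4.05218789 -1.37616679 16.94539251] [-0.12396752  0.76298889 -0.14714292] 0.019749081910834732
to [-384.   -53.6 -169.8] turn -0.756 az now 106.68
```

>>> move_arm(moves=[{"xyz": [0, 0, -30], "turn": 0, "grip": 0.9}, {"xyz": [0, 0, -70], "turn": 0, "grip": 0.9}, {"xyz": [0, 0, -110], "turn": 0, "grip": 0.9}, {"xyz": [0, 0, -150], "turn": 0, "grip": 0.9}, {"xyz": [0, 0, -170], "turn": 0, "grip": 0.9}, {"xyz": [-30, -4, -170], "turn": -0.06, "grip": 0.9}, {"xyz": [-65, -9, -170], "turn": -0.13, "grip": 0.9}, {"xyz": [-100, -14, -170], "turn": -0.2, "grip": 0.9}, {"xyz": [-135, -19, -170], "turn": -0.27, "grip": 0.9}, {"xyz": [-170, -24, -170], "turn": -0.34, "grip": 0.9}, {"xyz": [-205, -29, -170], "turn": -0.41, "grip": 0.9}, {"xyz": [-240, -34, -170], "turn": -0.48, "grip": 0.9}, {"xyz": [-275, -38, -170], "turn": -0.55, "grip": 0.9}, {"xyz": [-310, -43, -170], "turn": -0.62, "grip": 0.9}, {"xyz": [-345, -48, -170], "turn": -0.69, "grip": 0.9}, {"xyz": [-370, -52, -170], "turn": -0.73, "grip": 0.9}, {"xyz": [-384, -54, -170], "turn": -0.756, "grip": 0.9}, {"xyz": [-384, -54, -170], "turn": -0.756, "grip": 0.9}, {"xyz": [-384, -54, -170], "turn": -0.756, "grip": 0.9}, {"xyz": [-384, -54, -170], "turn": -0.756, "grip": 0.9}])

```text
time: 4.5
tcp_pos: [0.5132, -0.0995, 0.247]
tcp_rot: [[-0.866, 0.5, -0.0], [0.5, 0.866, 0.0], [0.0, 0.0, -1.0]]
ft_force: [-0.4, 0.3, -3.3]
opening: 0.0196
```

```bash
python3 - <<'E'
from h import *
t=eyes.capture("top");s=eyes.capture("side")
S=monitor.read_state();print(S["time"],S["tcp_pos"],S["ft_force"],S["torque"],S["opening"],S["qpos"])
R=np.array(S["tcp_rot"]);p=S["tcp_pos"]
h=p+R@np.array([0,.106,.0785]);print("head pred",h, proj("top",h+[0,0,.028]),proj("side",h+[0,0,.028]),proj("side",h))
print("screw pred",proj("top",np.array([.567,-.008,.118])),proj("side",np.array([.567,-.008,.118])))
W=np.zeros((600,800,3),np.uint8);A=crop(t,315,140,80,100,5);B=crop(s,235,130,80,100,5)
W[:500,:400]=A;W[:500,400:]=B;cv2.imwrite("pics/c3.png",W);cv2.imwrite("pics/top3.png",t);cv2.imwrite("pics/side3.png",s)
E
```

```text
4.6 [ 0.51326588 -0.09945736  0.24701551] [-0.44465932 -0.5684402  -3.53030539] [-0.20384352  0.11504221 -0.04009656] 0.0200016946262578 [-3.47360388e-01  2.83553833e-01 -1.76349629e-01  1.11091637e+00
  3.39399867e-05 -1.39520860e+00]
head pred [ 0.56620531 -0.00762107  0.16851861] [361.59367654 182.37537711] [272.86450615 160.54878812] [272.84744943 168.02697309]
screw pred [354.87071636 188.30787965] [272.64109863 181.20606208]
```

View pics/c3.png

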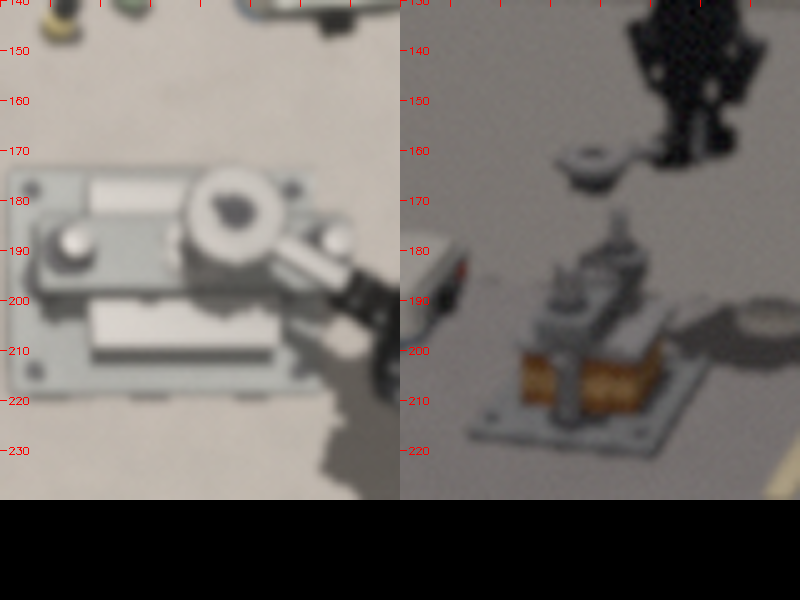

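The top view shows the wrench head at (361.2,182.0), where I predicted (361.6,182.4). The side view shows it above the screw. It is aligned to about 1 mm, so I'll descend.

>>> move_arm(moves=[{"xyz": [-1, -1, 20], "turn": 0, "grip": 0.9}, {"xyz": [-1, -1, 40], "turn": 0, "grip": 0.9}, {"xyz": [-1, -1, 46], "turn": 0, "grip": 0.9}, {"xyz": [-1, -1, 49], "turn": 0, "grip": 0.9}, {"xyz": [-1, -1, 51], "turn": 0, "grip": 0.9}, {"xyz": [-1, -1, 51], "turn": 0, "grip": 0.9}])

```text
time: 5.2
tcp_pos: [0.5141, -0.1015, 0.1966]
tcp_rot: [[-0.866, 0.5, 0.001], [0.5, 0.866, -0.0], [-0.001, 0.001, -1.0]]
ft_force: [0.4, 0.2, 0.1]
opening: 0.0201
```

```bash
cat >> h.py <<'E'
C=np.array([.5675,-.008])
def st():
    S=monitor.read_state();p=np.array(S["tcp_pos"]);f=np.array(S["ft_force"]);m=np.array(S["torque"]);R=np.array(S["tcp_rot"])
    a=np.degrees(np.arctan2(R[1,0],R[0,0]));r=p[:2]-C
    print("t",round(S["time"],2),"p",np.round(p,4),"az",round(a,2),"F",np.round(f,1),"M",np.round(m,2),"Mscrew",round(r[0]*f[1]-r[1]*f[0]+m[2],2),"Ftan",round((-r[1]*f[0]+r[0]*f[1])/np.hypot(*r),1),"r",round(np.hypot(*r),4),"tilt",np.round(R[:2,2],4))
E
python3 -c "
from h import *
st()"
```

```text
t 5.2 p [ 0.5141 -0.1015  0.1966] az 150.01 F [0.4 0.2 0.1] M [0.15 0.01 0.07] Mscrew 0.1 Ftan 0.2 r 0.1077 tilt [ 0.0011 -0.0001]
```

The wrench rests on the square's top: z is exactly 10 mm above the seat and Fz rose 3.5 N. I'll press lightly and swing clockwise to find the fit.

>>> move_arm(moves=[{"xyz": [5.3, 0.1, 1], "turn": 0.05, "grip": 0.9}, {"xyz": [10.7, 0.5, 2], "turn": 0.1, "grip": 0.9}, {"xyz": [16, 1.2, 2], "turn": 0.15, "grip": 0.9}, {"xyz": [21.3, 2.1, 2], "turn": 0.2, "grip": 0.9}, {"xyz": [26.5, 3.3, 2], "turn": 0.25, "grip": 0.9}, {"xyz": [31.6, 4.8, 2], "turn": 0.3, "grip": 0.9}])

```text
time: 5.8
tcp_pos: [0.4895, -0.0817, 0.1952]
tcp_rot: [[-0.678, 0.735, 0.003], [0.735, 0.678, -0.0], [-0.002, 0.002, -1.0]]
ft_force: [-0.5, 0.0, 5.0]
opening: 0.0199
```

```bash
python3 -c "
from h import *
st()"
```

```text
t 5.8 p [ 0.4895 -0.0817  0.1952] az 132.69 F [-0.5  0.   5. ] M [ 0.44 -0.29  0.06] Mscrew 0.02 Ftan -0.4 r 0.1073 tilt [ 0.0029 -0.0004]
```

>>> move_arm(moves=[{"xyz": [5.3, 0.1, 0], "turn": 0.05, "grip": 0.9}, {"xyz": [10.7, 0.5, 0], "turn": 0.1, "grip": 0.9}, {"xyz": [16, 1.2, 0], "turn": 0.15, "grip": 0.9}, {"xyz": [21.3, 2.1, 0], "turn": 0.2, "grip": 0.9}, {"xyz": [26.5, 3.3, 0], "turn": 0.25, "grip": 0.9}, {"xyz": [31.6, 4.8, 0], "turn": 0.3, "grip": 0.9}])

```text
time: 6.4
tcp_pos: [0.4717, -0.0552, 0.1952]
tcp_rot: [[-0.43, 0.903, 0.003], [0.903, 0.43, -0.0], [-0.002, 0.003, -1.0]]
ft_force: [0.4, -0.2, 3.4]
opening: 0.0196
```

```bash
python3 -c "
from h import *
st()"
```

```text
t 6.4 p [ 0.4717 -0.0552  0.1952] az 115.5 F [ 0.4 -0.2  3.4] M [ 0.2  -0.39 -0.03] Mscrew 0.01 Ftan 0.3 r 0.1068 tilt [ 0.0031 -0.0005]
```

>>> move_arm(moves=[{"xyz": [5.3, 0.1, 0.5], "turn": 0.05, "grip": 0.9}, {"xyz": [10.7, 0.5, 0.5], "turn": 0.1, "grip": 0.9}, {"xyz": [16, 1.2, 0.5], "turn": 0.15, "grip": 0.9}, {"xyz": [21.3, 2.1, 0.5], "turn": 0.2, "grip": 0.9}, {"xyz": [26.5, 3.3, 0.5], "turn": 0.25, "grip": 0.9}, {"xyz": [31.6, 4.8, 0.5], "turn": 0.3, "grip": 0.9}])

```text
time: 7.0
tcp_pos: [0.4618, -0.0245, 0.1941]
tcp_rot: [[-0.145, 0.989, 0.001], [0.989, 0.145, -0.0], [-0.0, 0.001, -1.0]]
ft_force: [-0.2, -0.5, -3.9]
opening: 0.0198
```

```bash
python3 -c "
from h import *
st()"
```

```text
t 7.0 p [ 0.4618 -0.0245  0.1941] az 98.31 F [-0.2 -0.5 -3.9] M [-0.01  0.22 -0.01] Mscrew 0.04 Ftan 0.4 r 0.107 tilt [ 0.0012 -0.0003]
```

It dropped in: the support force is gone. Now to seat it.

>>> move_arm(moves=[{"xyz": [0, 0, 2], "turn": 0, "grip": 0.9}, {"xyz": [0, 0, 4], "turn": 0, "grip": 0.9}, {"xyz": [0, 0, 6], "turn": 0, "grip": 0.9}, {"xyz": [0, 0, 7], "turn": 0, "grip": 0.9}, {"xyz": [0, 0, 8], "turn": 0, "grip": 0.9}, {"xyz": [0, 0, 8], "turn": 0, "grip": 0.9}])

```text
time: 7.6
tcp_pos: [0.4618, -0.0248, 0.1857]
tcp_rot: [[-0.147, 0.989, 0.001], [0.989, 0.147, -0.0], [-0.0, 0.001, -1.0]]
ft_force: [-1.2, -0.3, 4.3]
opening: 0.02
```

```bash
python3 -c "
from h import *
st()"
```

```text
t 7.6 p [ 0.4618 -0.0248  0.1857] az 98.44 F [-1.2 -0.3  4.3] M [ 0.04 -0.3  -0.01] Mscrew 0.01 Ftan 0.1 r 0.107 tilt [ 0.0009 -0.0001]
```

Seated, with TCP z at the expected height and 8 N of support. Next is the first tightening stroke, with a check midway.

>>> move_arm(moves=[{"xyz": [8.5, 0.3, 0], "turn": 0.08, "grip": 0.9}, {"xyz": [17, 1.4, 0], "turn": 0.16, "grip": 0.9}, {"xyz": [25.4, 3.1, 0], "turn": 0.24, "grip": 0.9}, {"xyz": [33.7, 5.4, 0], "turn": 0.32, "grip": 0.9}, {"xyz": [41.7, 8.4, 0], "turn": 0.4, "grip": 0.9}, {"xyz": [49.4, 12.1, 0], "turn": 0.48, "grip": 0.9}])

```text
time: 8.2
tcp_pos: [0.4669, 0.0256, 0.1858]
tcp_rot: [[0.33, 0.944, 0.001], [0.944, -0.33, -0.002], [-0.001, 0.002, -1.0]]
ft_force: [1.5, -5.7, 2.4]
opening: 0.0195
```

```bash
python3 -c "
from h import *
st()"
```

```text
t 8.2 p [0.4669 0.0256 0.1858] az 70.72 F [ 1.5 -5.7  2.4] M [-1.51 -0.65 -0.07] Mscrew 0.45 Ftan 5.0 r 0.1061 tilt [ 0.0014 -0.002 ]
```

Mscrew reads 0.45 N m, so the screw is turning unloaded. Continuing to the end of the stroke.

>>> move_arm(moves=[{"xyz": [8.5, 0.3, 0], "turn": 0.08, "grip": 0.9}, {"xyz": [17, 1.4, 0], "turn": 0.16, "grip": 0.9}, {"xyz": [25.4, 3.1, 0], "turn": 0.24, "grip": 0.9}, {"xyz": [33.7, 5.4, 0], "turn": 0.32, "grip": 0.9}, {"xyz": [41.7, 8.4, 0], "turn": 0.4, "grip": 0.9}])

```text
time: 8.7
tcp_pos: [0.4886, 0.0617, 0.1858]
tcp_rot: [[0.672, 0.74, 0.001], [0.74, -0.672, -0.004], [-0.002, 0.003, -1.0]]
ft_force: [2.0, -14.6, 0.9]
opening: 0.0202
```

```bash
python3 -c "
from h import *
st()"
```

```text
t 8.7 p [0.4886 0.0617 0.1858] az 47.76 F [  2.  -14.6   0.9] M [-2.9  -0.69 -0.38] Mscrew 0.63 Ftan 9.6 r 0.1053 tilt [ 0.0013 -0.0037]
```

>>> move_arm(moves=[{"xyz": [8.5, 0.3, 0], "turn": 0.08, "grip": 0.9}, {"xyz": [17, 1.4, 0], "turn": 0.16, "grip": 0.9}, {"xyz": [25.4, 3.1, 0], "turn": 0.24, "grip": 0.9}, {"xyz": [31.6, 4.8, 0], "turn": 0.3, "grip": 0.9}])

```text
time: 9.1
tcp_pos: [0.5132, 0.0814, 0.1855]
tcp_rot: [[0.861, 0.508, 0.001], [0.508, -0.861, -0.005], [-0.002, 0.005, -1.0]]
ft_force: [0.9, -18.0, 1.6]
opening: 0.0197
```

```bash
python3 -c "
from h import *
st()"
```

```text
t 9.1 p [0.5132 0.0814 0.1855] az 30.55 F [  0.9 -18.    1.6] M [-3.87 -0.21 -0.45] Mscrew 0.45 Ftan 8.5 r 0.1046 tilt [ 0.0006 -0.0051]
```

The forces show the true axis is about 1.5 mm further towards -y, so I'll correct that during the free return stroke.

>>> move_arm(moves=[{"xyz": [-15.3, 2.5, 0], "turn": -0.14, "grip": 0.9}, {"xyz": [-29.8, 5.6, 0], "turn": -0.28, "grip": 0.9}, {"xyz": [-43.7, 10.7, 0], "turn": -0.42, "grip": 0.9}, {"xyz": [-56.8, 17.7, 0], "turn": -0.56, "grip": 0.9}, {"xyz": [-68.8, 26.4, 0], "turn": -0.7, "grip": 0.9}, {"xyz": [-79.4, 36.8, 0], "turn": -0.84, "grip": 0.9}, {"xyz": [-88.5, 48.5, 0], "turn": -0.98, "grip": 0.9}, {"xyz": [-95.9, 61.3, 0], "turn": -1.12, "grip": 0.9}, {"xyz": [-101.4, 75.1, 0], "turn": -1.26, "grip": 0.9}, {"xyz": [-105, 89.5, 0], "turn": -1.4, "grip": 0.9}, {"xyz": [-106.4, 104.2, 0], "turn": -1.54, "grip": 0.9}, {"xyz": [-105.9, 119, 0], "turn": -1.68, "grip": 0.9}, {"xyz": [-103.2, 133.6, 0], "turn": -1.82, "grip": 0.9}, {"xyz": [-98.6, 147.7, 0], "turn": -1.96, "grip": 0.9}, {"xyz": [-94.6, 156.3, 0], "turn": -2.05, "grip": 0.9}, {"xyz": [-94.6, 156.3, 0], "turn": -2.05, "grip": 0.9}])

```text
time: 10.7
tcp_pos: [0.5114, -0.1, 0.1852]
tcp_rot: [[-0.853, 0.522, -0.001], [0.522, 0.853, 0.001], [0.002, 0.0, -1.0]]
ft_force: [-7.3, 1.4, 7.6]
opening: 0.0197
```

```bash
sed -i 's/^C=.*/C=np.array([.567,-.0105])/' h.py; python3 -c "
from h import *
st()"
```

```text
t 10.7 p [ 0.5114 -0.1     0.1852] az 148.5 F [-7.3  1.4  7.6] M [0.85 0.91 0.65] Mscrew -0.09 Ftan -7.0 r 0.1054 tilt [-0.0013  0.0009]
```

>>> move_arm(moves=[{"xyz": [11.1, 0.1, 0], "turn": 0.1, "grip": 0.9}, {"xyz": [21.6, 1.7, 0], "turn": 0.2, "grip": 0.9}, {"xyz": [31.8, 4.3, 0], "turn": 0.3, "grip": 0.9}, {"xyz": [41.8, 8, 0], "turn": 0.4, "grip": 0.9}, {"xyz": [51.3, 12.6, 0], "turn": 0.5, "grip": 0.9}, {"xyz": [60.4, 18.1, 0], "turn": 0.6, "grip": 0.9}])

```text
time: 11.3
tcp_pos: [0.4695, -0.0521, 0.1857]
tcp_rot: [[-0.402, 0.915, 0.001], [0.915, 0.402, 0.001], [0.0, 0.001, -1.0]]
ft_force: [2.8, 3.6, 3.5]
opening: 0.0197
```

```bash
python3 -c "
from h import *
st()"
```

```text
t 11.3 p [ 0.4695 -0.0521  0.1857] az 113.73 F [2.8 3.6 3.5] M [ 0.95 -0.85  0.67] Mscrew 0.44 Ftan -2.2 r 0.1059 tilt [0.0011 0.0006]
```

>>> move_arm(moves=[{"xyz": [7.4, 0.3, 0], "turn": 0.07, "grip": 0.9}, {"xyz": [14.8, 1, 0], "turn": 0.14, "grip": 0.9}, {"xyz": [21.1, 2.1, 0], "turn": 0.2, "grip": 0.9}])

```text
time: 11.6
tcp_pos: [0.4631, -0.0321, 0.1858]
tcp_rot: [[-0.214, 0.977, 0.001], [0.977, 0.214, 0.0], [-0.0, 0.001, -1.0]]
ft_force: [-0.2, -0.6, 2.9]
opening: 0.0194
```

```bash
python3 -c "
from h import *
st()"
```

```text
t 11.6 p [ 0.4631 -0.0321  0.1858] az 102.34 F [-0.2 -0.6  2.9] M [ 0.27 -0.48  0.51] Mscrew 0.58 Ftan 0.6 r 0.1061 tilt [0.0011 0.0001]
```

>>> move_arm(moves=[{"xyz": [5.3, 0.1, 0], "turn": 0.05, "grip": 0.9}, {"xyz": [10.6, 0.5, 0], "turn": 0.1, "grip": 0.9}])

```text
time: 11.8
tcp_pos: [0.4614, -0.0218, 0.1858]
tcp_rot: [[-0.116, 0.993, 0.001], [0.993, 0.116, -0.0], [-0.0, 0.001, -1.0]]
ft_force: [0.8, 0.6, 4.4]
opening: 0.02
```

```bash
python3 -c "
from h import *
st()"
```

```text
t 11.8 p [ 0.4614 -0.0218  0.1858] az 96.64 F [0.8 0.6 4.4] M [ 0.18 -0.47  0.52] Mscrew 0.47 Ftan -0.5 r 0.1062 tilt [ 0.0012 -0.0001]
```

>>> move_arm(moves=[{"xyz": [7.4, 0.3, 0], "turn": 0.07, "grip": 0.9}, {"xyz": [14.8, 1, 0], "turn": 0.14, "grip": 0.9}, {"xyz": [21.1, 2.1, 0], "turn": 0.2, "grip": 0.9}])

```text
time: 12.1
tcp_pos: [0.4611, -0.0006, 0.1858]
tcp_rot: [[0.085, 0.996, 0.001], [0.996, -0.085, -0.0], [-0.0, 0.001, -1.0]]
ft_force: [0.4, -2.6, 2.8]
opening: 0.02
```

```bash
python3 -c "
from h import *
st()"
```

```text
t 12.1 p [ 0.4611 -0.0006  0.1858] az 85.12 F [ 0.4 -2.6  2.8] M [-0.34 -0.55  0.35] Mscrew 0.63 Ftan 2.6 r 0.1063 tilt [ 0.0013 -0.0005]
```

>>> move_arm(moves=[{"xyz": [5.3, 0.1, 0], "turn": 0.05, "grip": 0.9}, {"xyz": [10.6, 0.5, 0], "turn": 0.1, "grip": 0.9}])

```text
time: 12.3
tcp_pos: [0.4626, 0.0097, 0.1858]
tcp_rot: [[0.183, 0.983, 0.001], [0.983, -0.183, -0.001], [-0.001, 0.001, -1.0]]
ft_force: [1.0, -1.7, 2.8]
opening: 0.0197
```

```bash
python3 -c "
from h import *
st()"
```

```text
t 12.3 p [0.4626 0.0097 0.1858] az 79.43 F [ 1.  -1.7  2.8] M [-0.42 -0.47  0.34] Mscrew 0.5 Ftan 1.5 r 0.1064 tilt [ 0.0013 -0.0008]
```

>>> move_arm(moves=[{"xyz": [5.3, 0.1, 0], "turn": 0.05, "grip": 0.9}, {"xyz": [10.6, 0.5, 0], "turn": 0.1, "grip": 0.9}, {"xyz": [15.8, 1.2, 0], "turn": 0.15, "grip": 0.9}])

```text
time: 12.6
tcp_pos: [0.4667, 0.025, 0.1858]
tcp_rot: [[0.328, 0.945, 0.001], [0.945, -0.328, -0.001], [-0.0, 0.002, -1.0]]
ft_force: [-0.5, -1.8, 3.1]
opening: 0.0197
```

```bash
python3 -c "
from h import *
st()"
```

```text
t 12.6 p [0.4667 0.025  0.1858] az 70.83 F [-0.5 -1.8  3.1] M [-0.62 -0.45  0.26] Mscrew 0.46 Ftan 1.9 r 0.1064 tilt [ 0.0013 -0.001 ]
```

>>> move_arm(moves=[{"xyz": [5.3, 0.1, 0], "turn": 0.05, "grip": 0.9}, {"xyz": [10.6, 0.5, 0], "turn": 0.1, "grip": 0.9}])

```text
time: 12.8
tcp_pos: [0.4706, 0.0347, 0.1858]
tcp_rot: [[0.421, 0.907, 0.001], [0.907, -0.421, -0.001], [-0.001, 0.002, -1.0]]
ft_force: [0.9, -3.2, 3.6]
opening: 0.0199
```

```bash
python3 -c "
from h import *
st()"
```

```text
t 12.8 p [0.4706 0.0347 0.1858] az 65.09 F [ 0.9 -3.2  3.6] M [-0.81 -0.5   0.16] Mscrew 0.43 Ftan 2.5 r 0.1064 tilt [ 0.0013 -0.0012]
```

>>> move_arm(moves=[{"xyz": [7.4, 0.3, 0], "turn": 0.07, "grip": 0.9}, {"xyz": [14.8, 1, 0], "turn": 0.14, "grip": 0.9}, {"xyz": [21.1, 2.1, 0], "turn": 0.2, "grip": 0.9}])

```text
time: 13.1
tcp_pos: [0.4815, 0.0529, 0.1858]
tcp_rot: [[0.594, 0.805, 0.001], [0.805, -0.594, -0.002], [-0.001, 0.002, -1.0]]
ft_force: [1.4, -6.9, 2.3]
opening: 0.0198
```

```bash
python3 -c "
from h import *
st()"
```

```text
t 13.1 p [0.4815 0.0529 0.1858] az 53.57 F [ 1.4 -6.9  2.3] M [-1.42 -0.42  0.04] Mscrew 0.54 Ftan 4.8 r 0.1064 tilt [ 0.0013 -0.0018]
```

>>> move_arm(moves=[{"xyz": [5.3, 0.1, 0], "turn": 0.05, "grip": 0.9}, {"xyz": [10.6, 0.5, 0], "turn": 0.1, "grip": 0.9}, {"xyz": [15.8, 1.2, 0], "turn": 0.15, "grip": 0.9}])

```text
time: 13.4
tcp_pos: [0.4917, 0.0647, 0.1857]
tcp_rot: [[0.707, 0.707, 0.001], [0.707, -0.707, -0.002], [-0.001, 0.002, -1.0]]
ft_force: [-0.6, -7.0, 2.1]
opening: 0.02
```

```bash
python3 -c "
from h import *
st()"
```

```text
t 13.4 p [0.4917 0.0647 0.1857] az 45.02 F [-0.6 -7.   2.1] M [-1.63 -0.38  0.14] Mscrew 0.71 Ftan 5.3 r 0.1064 tilt [ 0.0011 -0.0022]
```

>>> move_arm(moves=[{"xyz": [5.3, 0.1, 0], "turn": 0.05, "grip": 0.9}])

```text
time: 13.5
tcp_pos: [0.4955, 0.0682, 0.1857]
tcp_rot: [[0.741, 0.671, 0.001], [0.671, -0.741, -0.002], [-0.001, 0.003, -1.0]]
ft_force: [-0.3, -8.2, 2.3]
opening: 0.0197
```

```bash
python3 -c "
from h import *
st()"
```

```text
t 13.5 p [0.4955 0.0682 0.1857] az 42.15 F [-0.3 -8.2  2.3] M [-1.93 -0.3   0.17] Mscrew 0.78 Ftan 5.8 r 0.1063 tilt [ 0.001  -0.0024]
```

>>> move_arm(moves=[{"xyz": [5.3, 0.1, 0], "turn": 0.05, "grip": 0.9}])

```text
time: 13.6
tcp_pos: [0.4995, 0.0716, 0.1857]
tcp_rot: [[0.774, 0.633, 0.001], [0.633, -0.774, -0.003], [-0.001, 0.003, -1.0]]
ft_force: [0.2, -9.0, 2.5]
opening: 0.0199
```

```bash
python3 -c "
from h import *
st()"
```

```text
t 13.6 p [0.4995 0.0716 0.1857] az 39.28 F [ 0.2 -9.   2.5] M [-2.11 -0.23  0.18] Mscrew 0.77 Ftan 5.6 r 0.1063 tilt [ 0.0009 -0.0027]
```

>>> move_arm(moves=[{"xyz": [5.3, 0.1, 0], "turn": 0.05, "grip": 0.9}])

```text
time: 13.7
tcp_pos: [0.5036, 0.0748, 0.1857]
tcp_rot: [[0.805, 0.594, 0.001], [0.594, -0.805, -0.003], [-0.001, 0.003, -1.0]]
ft_force: [-0.0, -9.9, 1.8]
opening: 0.0201
```

```bash
python3 -c "
from h import *
st()"
```

```text
t 13.7 p [0.5036 0.0748 0.1857] az 36.42 F [-0.  -9.9  1.8] M [-2.33 -0.12  0.31] Mscrew 0.94 Ftan 5.9 r 0.1063 tilt [ 0.0007 -0.003 ]
```

>>> move_arm(moves=[{"xyz": [5.3, 0.1, 0], "turn": 0.05, "grip": 0.9}])

```text
time: 13.8
tcp_pos: [0.5078, 0.0778, 0.1856]
tcp_rot: [[0.833, 0.553, 0.0], [0.553, -0.833, -0.003], [-0.001, 0.003, -1.0]]
ft_force: [-0.4, -11.1, 2.3]
opening: 0.0198
```

```bash
python3 -c "
from h import *
st()"
```

```text
t 13.8 p [0.5078 0.0778 0.1856] az 33.55 F [ -0.4 -11.1   2.3] M [-2.48 -0.02  0.37] Mscrew 1.06 Ftan 6.5 r 0.1063 tilt [ 0.0005 -0.0033]
```

The torque climbed steadily over the last 0.25 rad: 0.54, 0.71, 0.78, 0.77, 0.94, then 1.06 N m. That is firm, at about 280 N, so I stop here and swing back freely to unload.

>>> move_arm(moves=[{"xyz": [-5.3, 0.9, 0], "turn": -0.05, "grip": 0.9}, {"xyz": [-14.8, 1.8, 0], "turn": -0.14, "grip": 0.9}, {"xyz": [-29.3, 4.9, 0], "turn": -0.28, "grip": 0.9}, {"xyz": [-43.2, 10, 0], "turn": -0.42, "grip": 0.9}, {"xyz": [-56.3, 17, 0], "turn": -0.56, "grip": 0.9}, {"xyz": [-68.3, 25.7, 0], "turn": -0.7, "grip": 0.9}, {"xyz": [-78.9, 36.1, 0], "turn": -0.84, "grip": 0.9}, {"xyz": [-88, 47.8, 0], "turn": -0.98, "grip": 0.9}, {"xyz": [-88, 47.8, 0], "turn": -0.98, "grip": 0.9}, {"xyz": [-88, 47.8, 0], "turn": -0.98, "grip": 0.9}])

```text
time: 14.8
tcp_pos: [0.4609, -0.0094, 0.1856]
tcp_rot: [[0.008, 1.0, 0.001], [1.0, -0.008, 0.001], [0.001, 0.001, -1.0]]
ft_force: [-0.9, 3.8, 4.7]
opening: 0.0199
```

```bash
python3 -c "
from h import *
st()"
```

```text
t 14.8 p [ 0.4609 -0.0094  0.1856] az 89.56 F [-0.9  3.8  4.7] M [ 0.85 -0.36  0.39] Mscrew -0.01 Ftan -3.8 r 0.1061 tilt [0.0007 0.0012]
```

>>> move_arm(moves=[{"xyz": [0, 0, -3], "turn": 0, "grip": 0.9}, {"xyz": [0, 0, -6], "turn": 0, "grip": 0.9}, {"xyz": [0, 0, -10], "turn": 0, "grip": 0.9}, {"xyz": [0, 0, -14], "turn": 0, "grip": 0.9}, {"xyz": [0, 0, -20], "turn": 0, "grip": 0.9}, {"xyz": [0, 0, -35], "turn": 0, "grip": 0.9}, {"xyz": [0, 0, -60], "turn": 0, "grip": 0.9}, {"xyz": [0, 0, -60], "turn": 0, "grip": 0.9}, {"xyz": [0, 0, -60], "turn": 0, "grip": 0.9}])

```text
time: 15.7
tcp_pos: [0.4607, -0.0099, 0.2453]
tcp_rot: [[0.003, 1.0, 0.001], [1.0, -0.003, -0.0], [-0.0, 0.001, -1.0]]
ft_force: [-0.2, -0.1, -4.1]
opening: 0.0197
```

```bash
python3 - <<'E'
from h import *
st()
cv2.imwrite("pics/top5.png",eyes.capture("top"));s=eyes.capture("side");cv2.imwrite("pics/side5.png",s)
to(.455,.284,.2456,106.7);to(.455,.284,.082,106.7);
cv2.imwrite("pics/c5.png",np.hstack([crop(cv2.imread("pics/top5.png"),315,140,80,100,5),crop(s,235,130,80,100,5)]))
E
```

```text
t 15.7 p [ 0.4607 -0.0099  0.2453] az 89.82 F [-0.2 -0.1 -4.1] M [ 0.01  0.32 -0.03] Mscrew -0.03 Ftan 0.1 r 0.1063 tilt [ 0.0006 -0.0004]
to [293.8  -6.2  -1. ] turn -0.295 az now 89.82
to [293.8  -6.  162.6] turn -0.295 az now 89.82
```

View pics/c5.png

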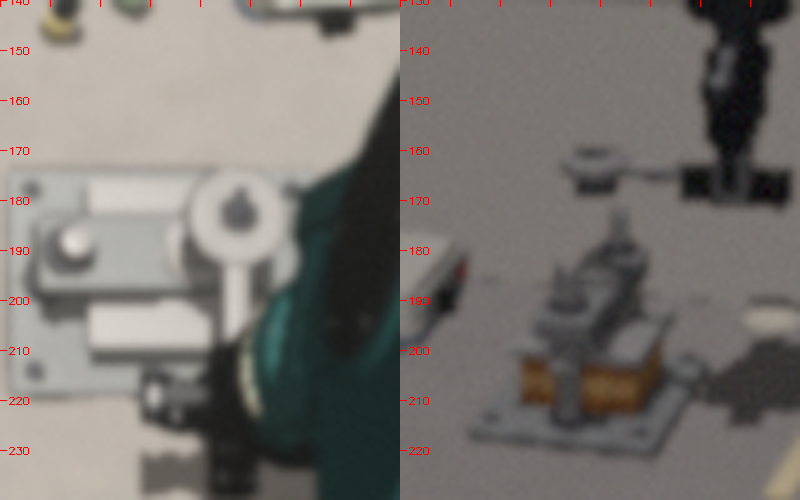

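The top view shows the lifted head at (362,182) with the screw clear below it, and the side view shows the wrench level. I'll carry it back to its original free spot.

>>> move_arm(moves=[{"xyz": [25, 0, -2], "turn": -0.02, "grip": 0.9}, {"xyz": [60, -1, -2], "turn": -0.05, "grip": 0.9}, {"xyz": [100, -2, -2], "turn": -0.1, "grip": 0.9}, {"xyz": [140, -3, -2], "turn": -0.14, "grip": 0.9}, {"xyz": [180, -4, -2], "turn": -0.18, "grip": 0.9}, {"xyz": [220, -5, -2], "turn": -0.22, "grip": 0.9}, {"xyz": [255, -6, -2], "turn": -0.26, "grip": 0.9}, {"xyz": [280, -6, -1], "turn": -0.28, "grip": 0.9}, {"xyz": [294, -6, 10], "turn": -0.295, "grip": 0.9}, {"xyz": [294, -6, 50], "turn": -0.295, "grip": 0.9}, {"xyz": [294, -6, 90], "turn": -0.295, "grip": 0.9}, {"xyz": [294, -6, 125], "turn": -0.295, "grip": 0.9}, {"xyz": [294, -6, 150], "turn": -0.295, "grip": 0.9}, {"xyz": [294, -6, 160], "turn": -0.295, "grip": 0.9}, {"xyz": [294, -6, 164], "turn": -0.295, "grip": 0.9}, {"xyz": [294, -6, 165.5], "turn": -0.295, "grip": 0.9}, {"xyz": [294, -6, 166], "turn": -0.295, "grip": 0.9}, {"xyz": [294, -6, 166], "turn": -0.295, "grip": 0.9}])

```text
time: 17.6
tcp_pos: [0.456, 0.2844, 0.0802]
tcp_rot: [[-0.288, 0.958, 0.001], [0.958, 0.288, 0.001], [0.0, 0.002, -1.0]]
ft_force: [-0.3, -0.4, -3.1]
opening: 0.02
```

```bash
python3 -c "
from h import *
st()"
```

```text
t 17.6 p [0.456  0.2844 0.0802] az 106.74 F [-0.3 -0.4 -3.1] M [-0.02  0.14  0.02] Mscrew 0.16 Ftan 0.4 r 0.3151 tilt [0.0014 0.0006]
```

Still 1–2 mm above the table, so I'll lower to contact first, then release.

>>> move_arm(moves=[{"xyz": [0, 0, 1], "turn": 0, "grip": 0.9}, {"xyz": [0, 0, 2], "turn": 0, "grip": 0.9}, {"xyz": [0, 0, 2.5], "turn": 0, "grip": 0.9}, {"xyz": [0, 0, 2.5], "turn": 0, "grip": 0.9}])

```text
time: 18.0
tcp_pos: [0.4558, 0.2843, 0.0785]
tcp_rot: [[-0.288, 0.958, 0.002], [0.958, 0.288, 0.001], [0.0, 0.002, -1.0]]
ft_force: [-6.5, -3.8, 24.4]
opening: 0.0199
```

>>> move_arm(moves=[{"xyz": [0, 0, -1], "turn": 0, "grip": 0.9}, {"xyz": [0, 0, -1], "turn": 0, "grip": 0.7}, {"xyz": [0, 0, -1], "turn": 0, "grip": 0.4}, {"xyz": [0, 0, -1], "turn": 0, "grip": 0.3}, {"xyz": [0, 0, -1], "turn": 0, "grip": 0.3}, {"xyz": [0, 0, -1], "turn": 0, "grip": 0.3}, {"xyz": [0, 0, -10], "turn": 0, "grip": 0.3}, {"xyz": [0, 0, -40], "turn": 0, "grip": 0.3}, {"xyz": [0, 0, -90], "turn": 0, "grip": 0.3}, {"xyz": [0, 0, -140], "turn": 0, "grip": 0.3}, {"xyz": [0, 0, -180], "turn": 0, "grip": 0.3}, {"xyz": [40, -30, -200], "turn": 0, "grip": 0.3}, {"xyz": [85, -60, -210], "turn": 0, "grip": 0.3}, {"xyz": [130, -90, -210], "turn": 0, "grip": 0.3}, {"xyz": [170, -110, -210], "turn": 0, "grip": 0.3}, {"xyz": [200, -130, -210], "turn": 0, "grip": 0.3}, {"xyz": [200, -130, -210], "turn": 0, "grip": 0.3}, {"xyz": [200, -130, -210], "turn": 0, "grip": 0.3}, {"xyz": [200, -130, -210], "turn": 0, "grip": 0.3}])

```text
time: 19.9
tcp_pos: [0.274, 0.4378, 0.2872]
tcp_rot: [[-0.288, 0.958, 0.0], [0.958, 0.288, 0.0], [-0.0, 0.0, -1.0]]
ft_force: [0.5, -0.2, -0.5]
opening: 0.0597
```

```bash
python3 - <<'E'
from h import *
st()
t=eyes.capture("top");s=eyes.capture("side");cv2.imwrite("pics/top6.png",t)
W=np.zeros((560,800,3),np.uint8);W[:440,:800]=crop(t,220,150,200,110,4);W[440:,:320]=crop(s,230,230,80,30,4)
cv2.imwrite("pics/c6.png",W)
E
```

```text
t 19.9 p [0.274  0.4378 0.2872] az 106.71 F [ 0.5 -0.2 -0.5] M [ 0.04 -0.03  0.  ] Mscrew -0.17 Ftan -0.3 r 0.5356 tilt [0.0003 0.    ]
```

View pics/c6.png

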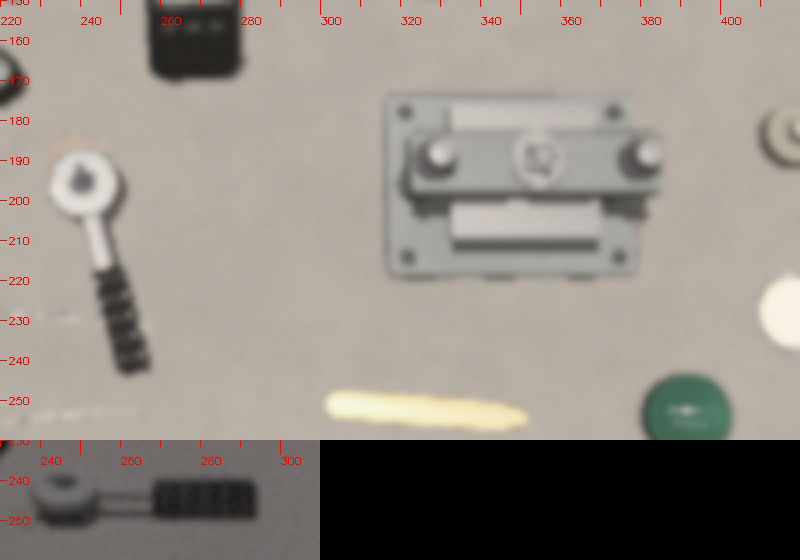

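The wrench lies flat at (240,196)–(250,241), well clear of the press. The screw head at (353,189) has visibly turned, the press is in place and the bystanders are undisturbed. Handing in.

```bash
python3 -c "
from bench import job
print(job.job_done())"
```

```text
the job is handed in; nothing more can be done
None
```

The press is tightened and the job is handed in, at about 20 s of the 64 s allowed. I seated the ratchet wrench on the press screw and made two clockwise strokes with one free return between them. I then swung it back freely to unload, lifted it off and laid it flat at its original spot, clear of the press.

- **Tightening:** The torque at the screw averaged about 0.5 N m, scattering by about 0.1 (once 0.63), while the plate was free. It then rose over the last 0.25 rad or so to 1.06 N m, which is about 280–300 N on the sample. I stopped there, inside the 0.65 to 1.25 N m window. Mid-grip side force at the stop was 6.5 N, the low end of the 6 to 12 N window, because part of the torque went in as a moment at the wrist.
- **After unloading:** The screw torque read about 0, and the wrench came off without sticking.
- **Last pictures:** The wrench lies flat with the arm clear of it. The screw head has visibly turned, and the press and the nearby things look undisturbed.
- **Disagreements:** The screw axis was about 2 mm off my camera estimate. That put up to 18 N of sideways force on the first stroke, so I corrected it for the second. I pressed with about 24 N when setting the wrench down. The load the press holds after release could not be measured directly.

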